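# Restock the shelf tray in reverse order

## Task

Move the four cleaning containers from the brown delivery tray into the grey shelf tray, one in each cell and in reverse order: the one that starts nearest the delivery tray's handle goes in the cell farthest from the shelf tray's handle, the next one beside it, and so on, so that the one that starts farthest from the handle ends up next to the shelf tray's handle. Stand each one upright on the floor of its cell, put down gently rather than dropped, and never let one fall over.

Things in the scene. Friction and masses are not known exactly. Their poses are not given: they have to be found in the camera images.
- delivery_tray: Brown tray, holds the four containers at the start. 325 x 85 x 28 mm, walls and floor 5 mm, one row of four 75 mm square cells (cross walls 28 mm high too). Fixed, any yaw, left or right. Origin: centre of underside; x along the row, z up; cell centres x = -120, -40, 40, 120 mm, y = 0, their floor 5 mm up. Black loop handle out of the -x end to x = -197 mm, up to 23 mm high.
- shelf_tray: Grey plastic tray, empty, to be filled. 325 x 85 x 28 mm, walls and floor 5 mm, one row of four 75 mm square cells (cross walls 28 mm high too). Fixed, any yaw, left or right. Origin: centre of underside; x along the row, z up; cell centres x = -120, -40, 40, 120 mm, y = 0, their floor 5 mm up. Black loop handle out of the -x end to x = -197 mm, up to 23 mm high.
- tub: Squat round white tub, 58 mm across and 78 mm high, with a round grey lid 55 mm across up to 88 mm (small white flap on it, 91 mm). Loose, stands upright near its pad's centre; origin: centre of underside, z up; 0.19 to 0.42 kg.
- spray: White trigger spray bottle: round body 50 mm across to 80 mm high, tapering to a neck at 112 mm; grey flat-sided head, x = -20 to 32 mm, 22 mm wide along y, 130 to 158 mm high, good to grip across y; nozzle and trigger at +x. Its x axis starts within 6 degrees of the delivery tray's. Loose, stands upright near its pad's centre; origin: centre of underside, z up; 0.19 to 0.42 kg.
- flask: White rectangular flask, 58 mm along x, 46 mm along y, 105 mm high, with a grey round screw cap 26 mm across up to 125 mm, off-centre at x = 12 mm; paper label. Its x axis starts within 6 degrees of the delivery tray's. Loose, stands upright near its pad's centre; origin: centre of underside, z up; 0.19 to 0.42 kg.
- squeeze: Round white squeeze bottle, 52 mm across with straight sides up to 95 mm, rounded shoulder, grey conical tip up to 133 mm. Loose, stands upright near its pad's centre; origin: centre of underside, z up; 0.19 to 0.42 kg.
- pad_tub: Black square rubber pad, 70 x 70 x 3 mm, fixed in one cell of the delivery tray, the one where the tub stands at the start: it marks that container's starting cell. Four alike, one in each cell. Origin: centre of its underside, on the cell's floor (its top is 8 mm above the table).
- pad_spray: Black square rubber pad, 70 x 70 x 3 mm, fixed in one cell of the delivery tray, the one where the spray stands at the start: it marks that container's starting cell. Four alike, one in each cell. Origin: centre of its underside, on the cell's floor (its top is 8 mm above the table).
- pad_flask: Black square rubber pad, 70 x 70 x 3 mm, fixed in one cell of the delivery tray, the one where the flask stands at the start: it marks that container's starting cell. Four alike, one in each cell. Origin: centre of its underside, on the cell's floor (its top is 8 mm above the table).
- pad_squeeze: Black square rubber pad, 70 x 70 x 3 mm, fixed in one cell of the delivery tray, the one where the squeeze stands at the start: it marks that container's starting cell. Four alike, one in each cell. Origin: centre of its underside, on the cell's floor (its top is 8 mm above the table).

How it is judged:
By the outcome, as a careful person would: the job done as asked, in the order asked, and still so for the second after the job is handed in, with the robot touching nothing.
It also fails if it takes over 128 s, if anything falls off the work surface, if the arm or the gripper's body presses on something with over 40 N, if the wrist force passes 120 N, or if a joint passes its speed limit or range.

## Robot

A 6-joint arm with a two-finger parallel gripper is mounted at the origin on the work surface. World frame = base frame: x ahead of the robot, y to its left, z up, the work surface at z = 0. Lengths are in m, angles in rad, forces in N, time in s.
With the tool pointing down it reaches from about 0.375 to 0.975 m from the base axis. Payload 3.8 kg.
Tool frame: the origin (TCP) lies at the very end of the fingers, on their centre line; the grasp point (between the pads) lies 19 mm behind it; z points along the fingers, y is the line along which they close (so a half turn about z gives the same grasp; the last joint's range is limited). The gripper opens to 85 mm and grips with 20 to 120 N. Pads are 22 mm wide; open, the fingers measure 114 mm over their backs; the gripper's body (76 mm by 85 mm) begins 54 mm behind the grasp point. The pads swing forward as they close: fully open they stand 13 mm farther back than shut.
Start: joints at [-1.356, 0.264, 1.604, -0, 1.274, -0.037], TCP at [0.168, -0.654, 0.231] pointing down, gripper open.
Joint ranges: [-2.63, 2.63], [-0.94, 2.18], [0.31, 2.57], [-1.31, 4.45], [0, 2.66], [-2.55, 2.55]. Speed limits (rad/s): [2.57, 2.57, 3.14, 3.14, 3.14, 3.14].

## Interface

Orientations are given as a rotation vector (axis times angle).
In Python, from workcell import monitor, viewer, job gives the robot as it stands. The module is installed in compiled form; this text tells all that it offers.
- The arm moves only by the tool step_arm, never from a script. Its argument "series" is one flat list of numbers, 4 for each row, row after row: the shift along the tool's x, y, z in m, then the turn about the tool's z in rad. A call has 1 to 8 rows; each row is the pose to reach, as a shift and turn from the pose commanded when the call began, along the tool's axes at that moment; what a row does not reach only later rows make up. A row lasts 1/8 s, in which the tool goes at most 62.5 mm and 10.7 degrees, less where a joint would pass 70% of its speed; a pose out of reach is approached as far as the arm can. A call with a gripper value outside its range is refused whole. "gripper" is the opening, from 0 (shut) to 1 (fully open), set as the call begins (left out, the last holds). The fingers move at their own pace and stop on an object; "newtons" is the grip in N (left out, the last holds). Time passes only in rows, so rows that repeat a pose let the fingers close. It gives the time, the measured TCP pose, the force, the opening and the grip force at its end, in the units of the state.
- monitor.read_state(): the state, without advancing time (a new reading comes with each control period).
- viewer.read_camera(name): name is "scene" or "top"; returns a dict with "image" (420x560x3 uint8, red, green, blue), "intrinsics" (3x3 intrinsics, pixels), "T" (4x4, takes a point from camera to world coordinates). Camera axes: x right, y up, looking along -z (the intrinsics and any distortion apply to the point x, -y, -z); pixel columns grow to the right and rows downward; lengths in m; the calibration is good to about 2 mm. A picture is of the moment at which its call begins. There is no depth.
- job.finish_job(): hands the job in; it is judged then, once.
Trained networks look in a picture, given as the dict that the camera call returned (one of the last four; its "shot" number tells which), for a name from the list of things; names that differ only in an ending like _2 or _b are one class to them, and where a whole thing is asked for, a point or a joint stands for the part that bears it (a point fixed in the world has none). Each returns a list of dicts, best first, with "score" (0 to 1); they miss things now and then, are a little off and sometimes report something else, mostly with a low value. They report only what shows in the picture. A call takes as long as a camera call.
- viewer.boxes_of(picture, label): "extent" ([centre column, centre row, width, height] in pixels, round what is visible of it).
- viewer.spot_point(picture, label): "point" ([column, row] in pixels: a listed point, or the origin of a listed thing).
The state is a dict: "time": time; "q": joint angles; "joint_vel": joint speeds; "joint_torque": joint torques, N m; "tool_pos": TCP position; "tcp_rot": TCP orientation; "wrist_force": force on the tool from outside, world axes, zero at the start; "torque": the same for the moment, N m; "width": opening from 0.0 (shut) to 1.0 (fully open); "grip_force": force on a finger pad.
Only numpy, scipy, OpenCV 4.12 (cv2) and the standard library are available. Lean on these libraries where they do the work, as an engineer would, in place of code of your own. Each camera call takes 0.05 s, during which the arm holds its last target. There are 200 camera calls.

## Working session

There is one attempt and no reset: what is moved stays moved. The work goes in short steps, Python scripts to look and compute and a tool call to move; the robot and the scene stay as the last step left them, time stands still between calls to the robot, and variables do not carry over. Pictures are saved under pics/ and viewed, at most 14 in all, crops included, and the job is handed in when it is done.

Besides the shell and the picture viewer there is one more tool, called after ">>>" by a JSON object that holds its "method" and its "body". step_arm: Moves the arm, as the interface text tells. Its arguments: {"type":"object","properties":{"series":{"type":"array"},"gripper":{"type":"number"},"newtons":{"type":"number"}},"required":["series"]}

```bash
mkdir -p pics
cat > h.py <<'E'
import numpy as np, cv2
from workcell import monitor, viewer, job
def ray(p,uv):
    K=np.array(p["intrinsics"]);T=np.array(p["T"])
    d=np.linalg.inv(K)@[uv[0],uv[1],1]; d=T[:3,:3]@[d[0],-d[1],-d[2]]
    return T[:3,3],d
def at_z(p,uv,z):
    o,d=ray(p,uv); return o+d*(z-o[2])/d[2]
def proj(p,X):
    K=np.array(p["intrinsics"]);T=np.linalg.inv(np.array(p["T"]))
    c=T@np.r_[X,1]; c=K@[c[0],-c[1],-c[2]]; return c[:2]/c[2]
def save(p,n,s=1.4): cv2.imwrite("pics/"+n+".png",cv2.resize(p["image"][:,:,::-1],None,fx=s,fy=s))
E
python3 - <<'E'
from h import *
np.set_printoptions(precision=4,suppress=True)
P={n:viewer.read_camera(n) for n in("scene","top")}
for n,p in P.items():
    save(p,n+"0"); print(n,{k:v for k,v in p.items() if k not in("image",)})
    for l in "delivery_tray shelf_tray tub spray flask squeeze pad_tub".split():
        print(l,[(round(b["score"],2),np.round(b["point"]),at_z(p,b["point"],0)[:2]) for b in viewer.spot_point(p,l)[:4]],[np.round(b["extent"]) for b in viewer.boxes_of(p,l)[:1]])
s=monitor.read_state();print(s)
E
```

```text
scene {'intrinsics': array([[490.6216,   0.    , 286.7847],
       [  0.    , 490.6216, 209.5133],
       [  0.    ,   0.    ,   1.    ]]), 'T': array([[-0.763 , -0.5526,  0.3353,  0.8579],
       [ 0.6464, -0.6504,  0.399 ,  0.4139],
       [-0.0024,  0.5211,  0.8535,  0.9349],
       [ 0.    ,  0.    ,  0.    ,  1.    ]]), 'shot': 1}
delivery_tray [] [array([220., 140., 142.,  85.])]
shelf_tray [(0.63, array([363., 307.]), array([0.5227, 0.248 ]))] [array([366., 306., 151., 154.])]
tub [(0.62, array([200., 148.]), array([ 0.5389, -0.2925]))] [array([198., 138.,  28.,  43.])]
spray [(0.79, array([234., 138.]), array([ 0.4552, -0.2642]))] [array([228., 112.,  33.,  55.])]
flask [(0.97, array([175., 163.]), array([ 0.6099, -0.2936])), (0.5, array([175., 163.]), array([ 0.6104, -0.2929]))] [array([171., 147.,  39.,  48.])]
squeeze [(0.65, array([264., 121.]), array([ 0.3653, -0.259 ]))] [array([260., 104.,  18.,  49.])]
pad_tub [(0.63, array([260., 119.]), array([ 0.3688, -0.2706])), (0.54, array([205., 148.]), array([ 0.5282, -0.2834])), (0.22, array([199., 147.]), array([ 0.5377, -0.
[... 1014 characters left out ...]
420., 157.,  40.,  38.])]
squeeze [(0.67, array([400., 276.]), array([ 0.3664, -0.2675]))] [array([403., 278.,  34.,  32.])]
pad_tub [(0.54, array([407., 199.]), array([ 0.5329, -0.2845]))] [array([405., 201.,  31.,  36.])]
{'time': 1.5, 'q': array([-1.3559,  0.2639,  1.604 , -0.    ,  1.2737, -0.0369]), 'joint_vel': array([-0.0008, -0.0009, -0.0007, -0.0001,  0.0003, -0.0003]), 'joint_torque': array([ -0.0001, -51.5045, -36.7709,   0.0001,   0.001 ,  -0.    ]), 'tool_pos': array([ 0.1682, -0.6537,  0.2313]), 'tcp_rot': array([3.1167, 0.3945, 0.    ]), 'wrist_force': array([-0.4045,  0.552 ,  0.6043]), 'torque': array([0.008 , 0.039 , 0.0317]), 'grip_force': 0.0, 'width': 0.9954518318157102}
```

View pics/top0.png

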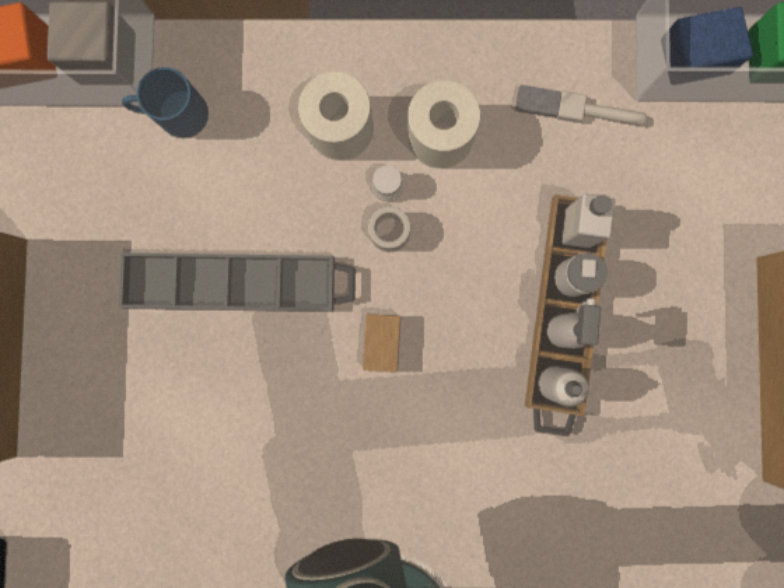

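View pics/scene0.png

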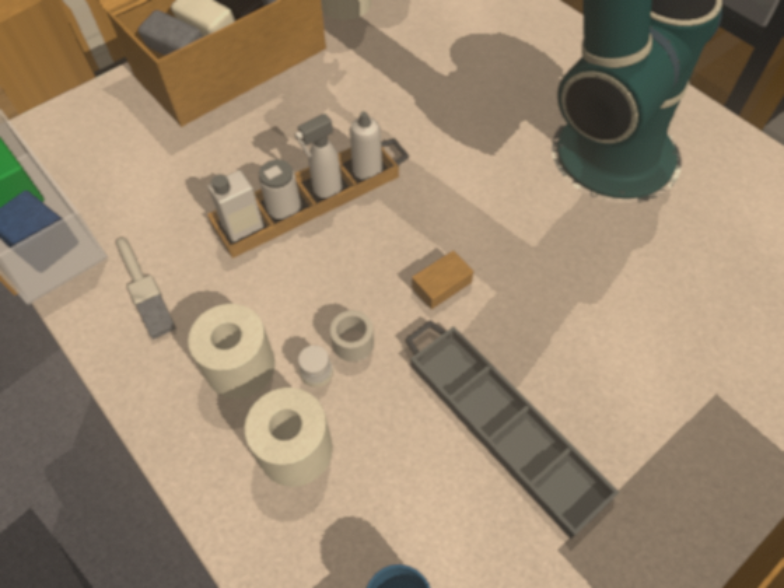

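The top view shows the delivery tray at about (405,222) px unscaled, with its handle towards the robot. From the handle, the containers are squeeze, spray, tub, flask. The shelf tray is at about (164,201), with its handle on the right (-y side). Next I refine the poses by wireframe fit.

```bash
cat > fit.py <<'E'
from h import *
from scipy.optimize import minimize
np.set_printoptions(precision=4,suppress=True)
def segs():
    a,b,h=.1625,.0425,.028; S=[]
    for z in (h,):
        S+=[((-a,s*b,z),(a,s*b,z)) for s in(-1,1)]+[((s*a,-b,z),(s*a,b,z)) for s in(-1,1)]
    S+=[((-a+.005,s*(b-.005),h),(a-.005,s*(b-.005),h)) for s in(-1,1)]
    S+=[((x+d,-b+.005,h),(x+d,b-.005,h)) for x in(-.08,0,.08) for d in(-.0025,.0025)]
    return S
L=np.concatenate([np.linspace(p,q,60) for p,q in segs()])
def world(v,X):
    c,s=np.cos(v[2]),np.sin(v[2]); return np.c_[v[0]+c*X[:,0]-s*X[:,1],v[1]+s*X[:,0]+c*X[:,1],X[:,2]]
def projs(p,W):
    K=np.array(p["intrinsics"]);T=np.linalg.inv(np.array(p["T"]))
    c=(np.c_[W,np.ones(len(W))]@T.T)[:,:3]*[1,-1,-1]; c=c@K.T; return c[:,:2]/c[:,2:]
def grad(p,s):
    g=cv2.GaussianBlur(p["image"].astype(np.float32),(0,0),s)
    return np.sqrt(sum(cv2.Sobel(g,cv2.CV_32F,*d)**2 for d in((1,0),(0,1))).sum(2))
P=[viewer.read_camera(n) for n in("top","scene")]
out={}
for name,v0 in (("del",[.486,-.279,-.1]),("shelf",[.5235,.247,1.57])):
    res=[]
    for use in ([0],[1],[0,1]):
        v=np.array(v0)
        for s in(2.5,1.2,.8):
            G=[grad(P[i],s) for i in use]; G=[g/g.max() for g in G]
            def f(v): 
                return -sum(cv2.remap(g,projs(P[i],world(v,L)).astype(np.float32)[None],None,cv2.INTER_LINEAR).mean() for i,g in zip(use,G))
            r=minimize(f,v,method="Nelder-Mead",options=dict(initial_simplex=[v,v+[.008,0,0],v+[0,.008,0],v+[0,0,.06]],xatol=1e-5)); v=r.x
        print(name,use,v,r.fun)
        res.append(v)
    out[name]=res[2]
np.save("trays.npy",[out["del"],out["shelf"]])
for i,n in enumerate(("top","scene")):
    im=cv2.resize(P[i]["image"][:,:,::-1],None,fx=3,fy=3)
    for v in out.values():
        for u in projs(P[i],world(v,L)): cv2.circle(im,tuple(np.int32(u*3+1)),0,(0,0,255),-1)
    lo=im[350:1000,200:1400] if i==0 else im[180:1200,400:1400]
    k=min(800/lo.shape[1],600/lo.shape[0]); cv2.imwrite(f"pics/fit_{n}.png",cv2.resize(lo,None,fx=k,fy=k,interpolation=cv2.INTER_AREA))
v=out["del"]
for l,h in (("squeeze",-.12),("spray",-.04),("tub",.04),("flask",.12)):
    for p in P:
        b=viewer.spot_point(p,l)
        if b:
            w=at_z(p,b[0]["point"],.008)[:2]-v[:2]; c,s=np.cos(v[2]),np.sin(v[2]); print(l,"tray xy minus cell mm",1000*(np.array([c*w[0]+s*w[1]-h,-s*w[0]+c*w[1]])))
E
python3 fit.py
```

```text
del [0] [ 0.4713 -0.2715 -0.1036] -0.2268839329481125
del [1] [ 0.4871 -0.2822 -0.1392] -0.2438122183084488
del [0, 1] [ 0.4727 -0.2792 -0.1365] -0.4249141216278076
shelf [0] [0.5218 0.2387 1.563 ] -0.23955360054969788
shelf [1] [0.5223 0.2404 1.5649] -0.18357022106647491
shelf [0, 1] [0.522  0.2394 1.5632] -0.4173524081707001
squeeze tray xy minus cell mm [15.3075 12.5071]
squeeze tray xy minus cell mm [15.0907 11.1555]
spray tray xy minus cell mm [14.0102  9.4516]
spray tray xy minus cell mm [18.4007 14.3461]
tub tray xy minus cell mm [26.145   1.9463]
tub tray xy minus cell mm [28.7136  6.1716]
flask tray xy minus cell mm [17.5149  4.8125]
flask tray xy minus cell mm [16.2406  1.7352]
```

View pics/fit_top.png

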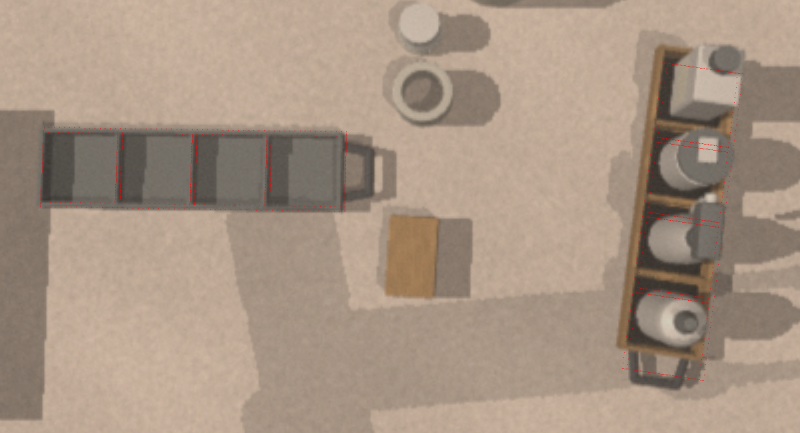

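View pics/fit_scene.png

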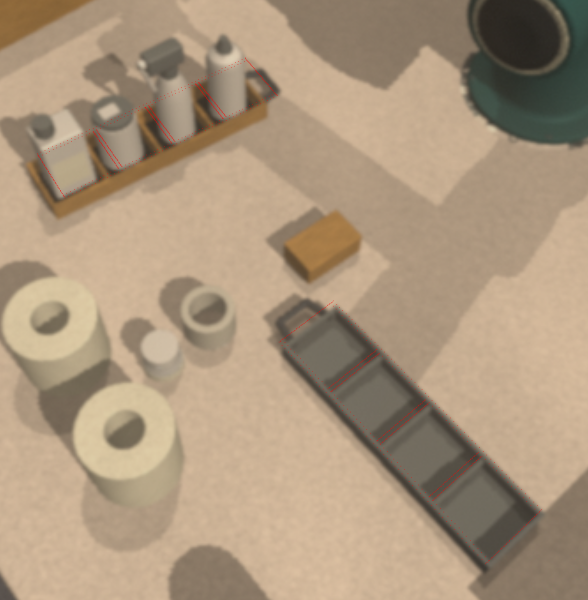

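The shelf fit sits on the tray. The delivery fit slipped along the row, so I recompute it from its visible rim corners: crop px (657,47), (619,347) and (703,357).

Run:
```python
from h import *
np.set_printoptions(precision=4,suppress=True)
p=viewer.read_camera("top");q=viewer.read_camera("scene")
f=lambda X,Y:at_z(p,((X*1.5+200)/3,(Y*1.5+350)/3),.028)[:2]
A,B,C=f(657,47),f(619,347),f(703,357)
print(A,B,C,np.linalg.norm(A-B),np.linalg.norm(B-C))
d=A-B; yaw=np.arctan2(d[1],d[0]); c,s=np.cos(yaw),np.sin(yaw); n=np.array([-s,c])
o=(A+B)/2-n*.0425; print("del",o,yaw)
np.save("del.npy",np.r_[o,yaw])
for l,h in (("squeeze",-.12),("spray",-.04),("tub",.04),("flask",.12)):
    W=[at_z(k,viewer.spot_point(k,l)[0]["point"],.008)[:2] for k in(p,q)]
    cell=o+h*np.array([c,s])
    print(l,"cell",cell,*[1000*np.array([(w-cell)@[c,s],(w-cell)@n]) for w in W])
# tops: tub lid, squeeze tip box centres etc by overlay
im=cv2.resize(p["image"][:,:,::-1],None,fx=5,fy=5)[700:1475,1800:2250].copy()
def dot(X,col):
    u=proj(p,X)*5+2-[1800,700]; cv2.circle(im,tuple(np.int32(u)),2,col,-1)
for h in(-.12,-.04,.04,.12):
    for z,col in((.008,(0,0,255)),(.1,(0,255,0)),(.14,(255,0,0))): dot(np.r_[o+h*np.array([c,s]),z],col)
for x in(-.1625,-.0825,-.0775,-.0025,.0025,.0775,.0825,.1625):
    for t in np.linspace(-.0425,.0425,25): dot(np.r_[o+x*np.array([c,s])+t*n,.028],(0,200,255))
cv2.imwrite("pics/del.png",cv2.resize(im,None,fx=.77,fy=.77,interpolation=cv2.INTER_AREA))
```

```text
[ 0.6557 -0.2539] [ 0.3387 -0.2122] [ 0.3293 -0.2993] 0.31971070003711566 0.08751706827475116
del [ 0.4916 -0.2752] -0.1306889126904156
squeeze cell [ 0.3726 -0.2596] [0.5996 3.0882] [-7.5466  1.9576]
spray cell [ 0.452 -0.27 ] [-4.6833  1.8533] [-0.9569 12.9277]
tub cell [ 0.5313 -0.2804] [ 9.0728 -2.5382] [12.79    0.7451]
flask cell [ 0.6106 -0.2908] [ 1.8571 -5.3283] [-0.5924 -5.6999]
```

View pics/del.png

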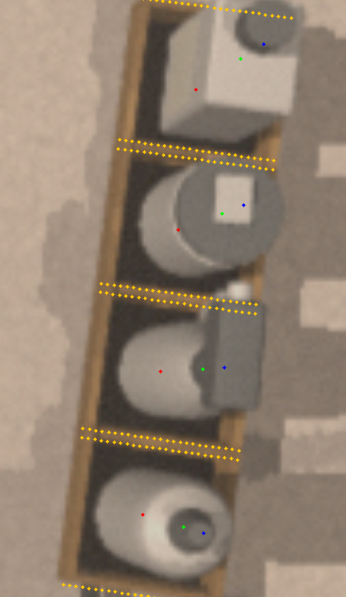

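```bash
cat > go.py <<'E'
import sys; from h import *
from scipy.spatial.transform import Rotation as R
s=monitor.read_state(); M=R.from_rotvec(s["tcp_rot"]).as_matrix()
t=[float(a) for a in sys.argv[1:5]]; yaw=np.arctan2(M[1,0],M[0,0])
print("t",s["time"],"pos",np.round(s["tool_pos"],4),"yaw",round(yaw,3),"F",np.round(s["wrist_force"],1),"w",round(s["width"],2),"g",s["grip_force"],"q6",s["q"][5])
print("shift",np.round(M.T@(np.array(t[:3])-s["tool_pos"]),4),"turn",round(-(t[3]-yaw),3))
E
python3 go.py .3726 -.2596 .21 -.13
```

```text
t 2.5 pos [ 0.1682 -0.6537  0.2313] yaw 0.252 F [-0.2  0.  -0.3] w 0.99 g 0.0 q6 -0.03687138518939347
shift [ 0.2962 -0.3308  0.0213] turn 0.382
```

>>> {"method": "step_arm", "body": {"series": [0.03,-0.033,0,0.038,0.067,-0.075,0,0.086,0.108,-0.121,0,0.14,0.15,-0.167,0,0.19,0.192,-0.214,0,0.25,0.233,-0.26,0.005,0.3,0.27,-0.302,0.012,0.35,0.296,-0.331,0.021,0.382]}}

```text
time: 3.5
tool_pos: [0.3732, -0.2574, 0.2106]
tcp_rot: [3.134, -0.204, 0.002]
wrist_force: [-0.2, -0.3, -0.0]
width: 1.0
grip_force: 0.0
```

```bash
python3 go.py .3726 -.2596 .072 -.13; python3 -c "
from h import *
p=viewer.read_camera('top'); im=cv2.resize(p['image'][:,:,::-1],None,fx=4,fy=4)[500:1250,1300:1950]
u=proj(p,[.3726,-.2596,.21])*4+2-[1300,500]; cv2.circle(im,tuple(np.int32(u)),3,(0,0,255),-1)
cv2.imwrite('pics/ap1.png',cv2.resize(im,None,fx=.8,fy=.8))"
```

```text
t 3.5 pos [ 0.3732 -0.2574  0.2106] yaw -0.13 F [-0.2 -0.3 -0. ] w 1.0 g 0.0 q6 1.0418129918079622
shift [-0.0005  0.0022  0.1386] turn -0.0
```

View pics/ap1.png

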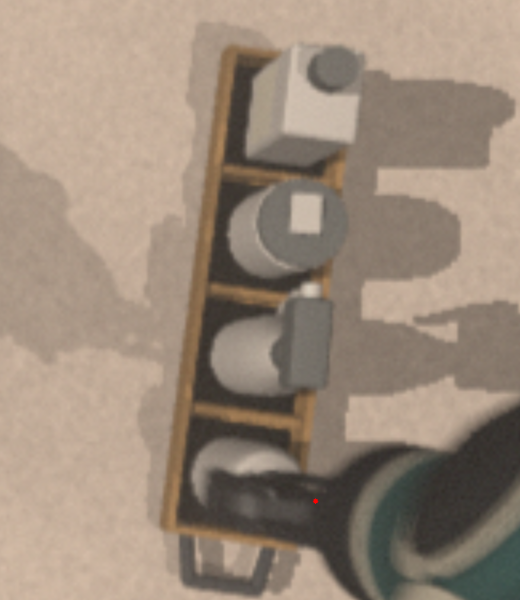

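>>> {"method": "step_arm", "body": {"series": [0,0,0.025,0,0,0,0.055,0,0,0,0.085,0,0,0,0.11,0,0,0,0.127,0,0,0,0.136,0,0,0,0.138,0,0,0,0.138,0]}}

```text
time: 4.55
tool_pos: [0.3729, -0.2598, 0.0729]
tcp_rot: [3.134, -0.204, 0.002]
wrist_force: [-0.1, -0.4, 0.5]
width: 0.999
grip_force: 0.0
```

>>> {"method": "step_arm", "body": {"series": [0,0,0,0,0,0,0,0,0,0,0,0,0,0,0,0,0,0,0,0,0,0,0,0,0,0,0,0,0,0,0,0], "gripper": 0, "newtons": 40}}

```text
time: 5.55
tool_pos: [0.373, -0.2594, 0.0732]
tcp_rot: [3.135, -0.205, 0.002]
wrist_force: [-0.2, 2.2, 5.6]
width: 0.595
grip_force: 41.3
```

>>> {"method": "step_arm", "body": {"series": [0,0,-0.005,0,0,0,-0.02,0,0,0,-0.04,0,0,0,-0.065,0,0,0,-0.09,0,0,0,-0.11,0,0,0,-0.118,0,0,0,-0.12,0]}}

```text
time: 6.55
tool_pos: [0.3724, -0.2595, 0.1928]
tcp_rot: [3.134, -0.204, 0.001]
wrist_force: [-0.1, 1.3, -1.7]
width: 0.595
grip_force: 42.1
```

```bash
python3 go.py .523 .360 .193 1.5635; python3 -c "
from h import *
p=viewer.read_camera('scene'); save(p,'lift1',1.0)"
```

```text
t 6.55 pos [ 0.3724 -0.2595  0.1928] yaw -0.13 F [-0.1  1.3 -1.7] w 0.6 g 42.089086174964905 q6 1.0376345875861115
shift [ 6.890e-02 -6.338e-01 -5.000e-04] turn -1.694
```

View pics/lift1.png

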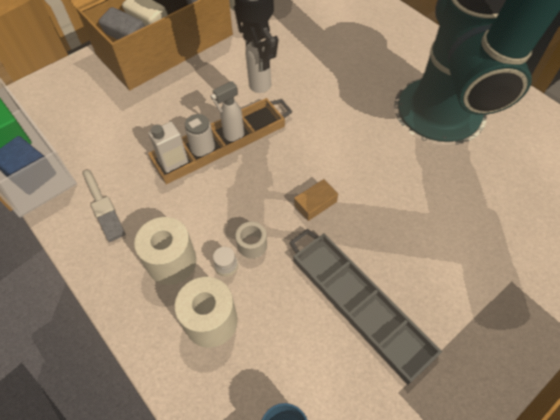

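>>> {"method": "step_arm", "body": {"series": [0.001,-0.012,0,-0.03,0.004,-0.04,0,-0.1,0.009,-0.085,0,-0.22,0.015,-0.135,0,-0.36,0.021,-0.19,0,-0.51,0.027,-0.245,0,-0.66,0.033,-0.3,0,-0.81,0.038,-0.35,0,-0.95]}}

```text
time: 7.6
tool_pos: [0.4546, 0.0853, 0.1914]
tcp_rot: [-2.877, -1.261, 0.002]
wrist_force: [0.1, -1.2, -2.5]
width: 0.593
grip_force: 42.3
```

```bash
python3 go.py .523 .360 .193 1.5635
```

```text
t 7.6 pos [0.4546 0.0853 0.1914] yaw 0.827 F [ 0.1 -1.2 -2.5] w 0.59 g 42.2514034062624 q6 0.8755113566737387
shift [ 0.2484 -0.1358 -0.0017] turn -0.737
```

>>> {"method": "step_arm", "body": {"series": [0.04,-0.022,0,-0.12,0.085,-0.046,0,-0.25,0.13,-0.071,0,-0.39,0.173,-0.095,0,-0.52,0.208,-0.114,0,-0.63,0.233,-0.128,0,-0.7,0.245,-0.134,0,-0.73,0.248,-0.136,0,-0.737]}}

```text
time: 8.6
tool_pos: [0.5246, 0.357, 0.1913]
tcp_rot: [-2.236, -2.207, 0.003]
wrist_force: [-0.2, 0.4, -2.6]
width: 0.601
grip_force: 42.3
```

```bash
python3 go.py .523 .360 .070 1.5635; python3 -c "
from h import *
p=viewer.read_camera('top'); o=np.load('trays.npy')[1]; c,s=np.cos(o[2]),np.sin(o[2])
im=cv2.resize(p['image'][:,:,::-1],None,fx=4,fy=4)
for a,b in((-.1625,.0425),(-.1625,-.0425),(.1625,.0425),(.1625,-.0425),(.0775,.0375),(.0825,-.0375),(.0025,.0375),(-.0825,.0375)):
    u=proj(p,[o[0]+c*a-s*b,o[1]+s*a+c*b,.028])*4+2; cv2.circle(im,tuple(np.int32(u)),3,(0,0,255),-1)
u=proj(p,[.523,.360,.135])*4+2; cv2.circle(im,tuple(np.int32(u)),3,(0,255,0),-1)
cv2.imwrite('pics/sh1.png',im[600:1100,200:1000])"
```

```text
t 8.6 pos [0.5246 0.357  0.1913] yaw 1.558 F [-0.2  0.4 -2.6] w 0.6 g 42.258547246456146 q6 0.5715464103933339
shift [ 0.0031 -0.0014  0.1213] turn -0.006
```

View pics/sh1.png

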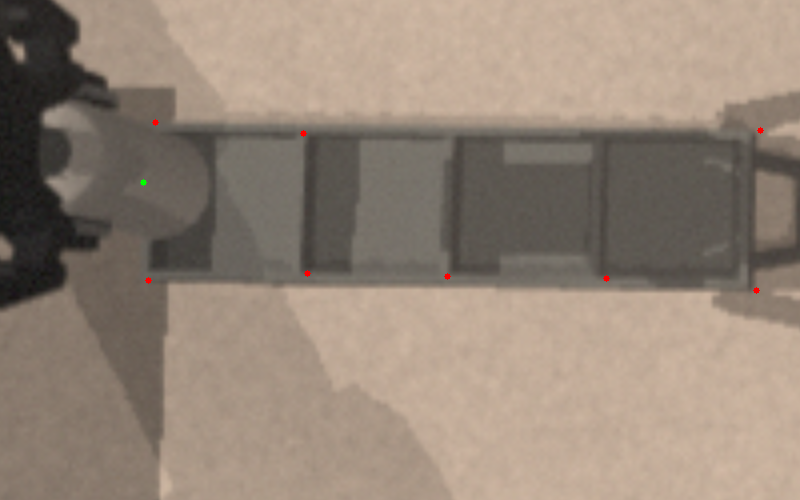

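>>> {"method": "step_arm", "body": {"series": [0.002,-0.001,0.01,-0.006,0.005,-0.0015,0.035,-0.006,0.006,-0.0015,0.065,-0.006,0.006,-0.0015,0.09,-0.006,0.006,-0.0015,0.104,-0.006,0.006,-0.0015,0.11,-0.006,0.006,-0.0015,0.111,-0.006,0.006,-0.0015,0.111,-0.006]}}

```text
time: 9.65
tool_pos: [0.5247, 0.3632, 0.0824]
tcp_rot: [2.23, 2.212, 0.003]
wrist_force: [-0.5, 0.7, -2.1]
width: 0.598
grip_force: 42.2
```

```bash
python3 go.py .523 .363 .070 1.5635
```

```text
t 9.65 pos [0.5247 0.3632 0.0824] yaw 1.563 F [-0.5  0.7 -2.1] w 0.6 g 42.247090861201286 q6 0.574606756143581
shift [-0.0002 -0.0017  0.0124] turn -0.001
```

Lower slowly to contact.

>>> {"method": "step_arm", "body": {"series": [0,-0.0015,0.003,0,0,-0.0015,0.006,0,0,-0.0015,0.009,0,0,-0.0015,0.011,0,0,-0.0015,0.012,0,0,-0.0015,0.0125,0,0,-0.0015,0.0125,0,0,-0.0015,0.0125,0]}}

```text
time: 10.65
tool_pos: [0.5223, 0.3632, 0.0703]
tcp_rot: [-2.23, -2.212, -0.0]
wrist_force: [-3.9, -1.1, 7.1]
width: 0.597
grip_force: 43.2
```

>>> {"method": "step_arm", "body": {"series": [0,0,0,0,0,0,0,0,0,0,0,0,0,0,0,0,0,0,0,0,0,0,0,0], "gripper": 1}}

```text
time: 11.4
tool_pos: [0.5224, 0.3628, 0.0687]
tcp_rot: [-2.23, -2.212, 0.0]
wrist_force: [0.1, 0.5, -0.2]
width: 0.999
grip_force: 0.0
```

>>> {"method": "step_arm", "body": {"series": [0,0,-0.01,0,0,0,-0.03,0,0,0,-0.06,0,0,0,-0.095,0,0,0,-0.125,0,0,0,-0.145,0,0,0,-0.155,0,0,0,-0.155,0]}}

```text
time: 12.4
tool_pos: [0.5226, 0.363, 0.2244]
tcp_rot: [2.23, 2.212, 0.002]
wrist_force: [-0.7, -0.5, 0.1]
width: 1.004
grip_force: 0.0
```

```bash
python3 go.py .455 -.271 .225 -.13; python3 -c "
from h import *
p=viewer.read_camera('scene'); save(p,'pl1',1.2)
print([(b['score'],at_z(p,b['point'],.005)) for b in viewer.spot_point(p,'squeeze')[:2]])"
```

```text
t 12.4 pos [0.5226 0.363  0.2244] yaw 1.563 F [-0.7 -0.5  0.1] w 1.0 g 0.0 q6 0.5758754374010747
shift [-0.6345 -0.0625 -0.001 ] turn 1.693
[(0.92, array([0.52239761, 0.36589392, 0.005     ]))]
```

View pics/pl1.png

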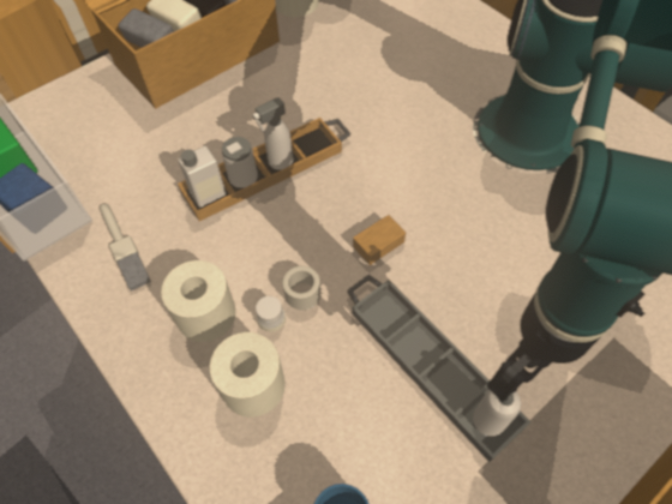

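>>> {"method": "step_arm", "body": {"series": [-0.03,-0.003,0,0.08,-0.08,-0.008,0,0.21,-0.135,-0.013,0,0.36,-0.19,-0.019,0,0.51,-0.245,-0.024,0,0.66,-0.3,-0.03,0,0.81,-0.35,-0.035,0,0.96,-0.4,-0.04,0,1.1]}}

```text
time: 13.5
tool_pos: [0.4779, -0.0383, 0.2223]
tcp_rot: [-3.059, -0.713, 0.004]
wrist_force: [1.0, -0.6, 0.7]
width: 0.998
grip_force: 0.0
```

```bash
python3 go.py .455 -.271 .225 -.13
```

```text
t 13.5 pos [ 0.4779 -0.0383  0.2223] yaw 0.458 F [ 1.  -0.6  0.7] w 1.0 g 0.0 q6 0.9807439170749656
shift [-0.1234  0.1986 -0.0028] turn 0.588
```

>>> {"method": "step_arm", "body": {"series": [-0.028,0.045,0,0.13,-0.055,0.088,0,0.26,-0.08,0.13,0,0.38,-0.1,0.162,0,0.48,-0.115,0.185,0,0.55,-0.122,0.197,0,0.58,-0.123,0.199,0,0.588,-0.123,0.199,0,0.588]}}

```text
time: 14.5
tool_pos: [0.4579, -0.269, 0.2233]
tcp_rot: [-3.135, 0.195, 0.001]
wrist_force: [-0.5, 0.2, 0.4]
width: 1.0
grip_force: 0.0
```

```bash
python3 go.py .455 -.271 .133 -.13; python3 -c "
from h import *
p=viewer.read_camera('top'); 
cv2.imwrite('pics/ap2.png',cv2.resize(p['image'][100:320,320:500,::-1],None,fx=2.7,fy=2.7,interpolation=2))"
```

```text
t 14.5 pos [ 0.4579 -0.269   0.2233] yaw -0.124 F [-0.5  0.2  0.4] w 1.0 g 0.0 q6 1.1165736251857947
shift [-0.0026  0.0025  0.0903] turn 0.006
```

View pics/ap2.png

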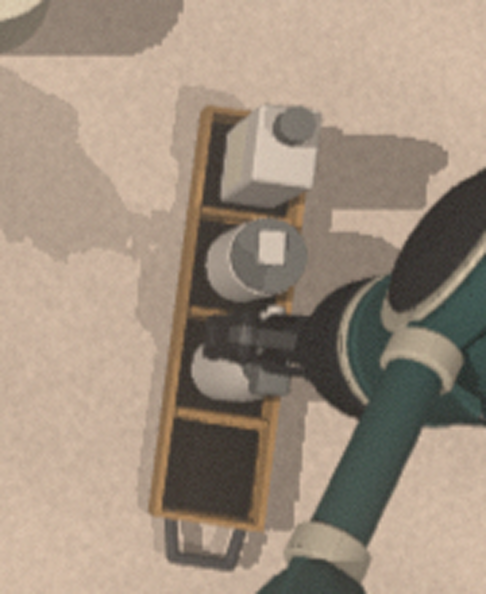

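>>> {"method": "step_arm", "body": {"series": [-0.002,0,0.01,0.003,-0.004,0.001,0.03,0.006,-0.004,0.001,0.055,0.006,-0.004,0.001,0.075,0.006,-0.004,0.001,0.086,0.006,-0.004,0.001,0.09,0.006,-0.004,0.001,0.09,0.006,-0.004,0.001,0.09,0.006]}}

```text
time: 15.55
tool_pos: [0.4545, -0.2707, 0.1347]
tcp_rot: [3.134, -0.206, 0.002]
wrist_force: [0.1, -1.7, -0.2]
width: 0.999
grip_force: 0.0
```

>>> {"method": "step_arm", "body": {"series": [0,0,0,0,0,0,0,0,0,0,0,0,0,0,0,0,0,0,0,0,0,0,0,0,0,0,0,0,0,0,0,0], "gripper": 0, "newtons": 40}}

```text
time: 16.55
tool_pos: [0.454, -0.2703, 0.134]
tcp_rot: [-3.135, 0.206, -0.001]
wrist_force: [0.0, 0.9, 3.4]
width: 0.254
grip_force: 39.2
```

>>> {"method": "step_arm", "body": {"series": [0,0,-0.005,0,0,0,-0.02,0,0,0,-0.04,0,0,0,-0.065,0,0,0,-0.09,0,0,0,-0.11,0,0,0,-0.118,0,0,0,-0.12,0], "newtons": 50}}

```text
time: 17.55
tool_pos: [0.4539, -0.2704, 0.2543]
tcp_rot: [3.134, -0.206, 0.001]
wrist_force: [0.5, -0.2, -2.9]
width: 0.249
grip_force: 48.7
```

```bash
python3 go.py .522 .2815 .253 1.5635
```

```text
t 17.55 pos [ 0.4539 -0.2704  0.2543] yaw -0.131 F [ 0.5 -0.2 -2.9] w 0.25 g 48.69551807641983 q6 1.1177091964995172
shift [-0.0047 -0.5561  0.0011] turn -1.695
```

>>> {"method": "step_arm", "body": {"series": [0,-0.008,0,-0.03,0,-0.028,0,-0.1,-0.001,-0.06,0,-0.21,-0.001,-0.1,0,-0.34,-0.002,-0.145,0,-0.48,-0.002,-0.19,0,-0.62,-0.003,-0.235,0,-0.76,-0.003,-0.28,0,-0.9]}}

```text
time: 18.55
tool_pos: [0.4866, 0.0104, 0.2531]
tcp_rot: [-2.907, -1.189, 0.001]
wrist_force: [0.1, -0.5, -1.7]
width: 0.246
grip_force: 49.0
```

```bash
python3 go.py .522 .2815 .253 1.5635
```

```text
t 18.55 pos [0.4866 0.0104 0.2531] yaw 0.777 F [ 0.1 -0.5 -1.7] w 0.25 g 48.958085775375366 q6 0.7638004549612656
shift [ 2.153e-01 -1.685e-01  2.000e-04] turn -0.787
```

>>> {"method": "step_arm", "body": {"series": [0.034,-0.027,0,-0.13,0.07,-0.055,0,-0.26,0.106,-0.083,0,-0.39,0.14,-0.11,0,-0.52,0.17,-0.133,0,-0.63,0.195,-0.153,0,-0.71,0.21,-0.164,0,-0.765,0.215,-0.168,0,-0.787]}}

```text
time: 19.55
tool_pos: [0.5245, 0.2789, 0.2532]
tcp_rot: [-2.234, -2.208, 0.002]
wrist_force: [0.3, -0.2, -2.9]
width: 0.25
grip_force: 48.9
```

>>> {"method": "step_arm", "body": {"series": [0,0,0,0,0,0,0,0,0,0,0,0]}}

```text
time: 19.92
tool_pos: [0.5253, 0.277, 0.2539]
tcp_rot: [2.239, 2.203, -0.0]
wrist_force: [0.3, 0.0, -3.1]
width: 0.253
grip_force: 48.9
```

```bash
python3 go.py .522 .2815 .143 1.5635; python3 -c "
from h import *
p=viewer.read_camera('scene'); q=viewer.read_camera('top')
a=cv2.resize(p['image'][100:420,240:520],None,fx=1.4,fy=1.4); b=cv2.resize(q['image'][120:280,40:240],None,fx=2,fy=2)
im=np.zeros((448,800,3),np.uint8); im[:,:392]=a; im[:320,395:795]=b
cv2.imwrite('pics/sp2.png',im[:,:,::-1])"
```

```text
t 19.925 pos [0.5253 0.277  0.2539] yaw 1.554 F [ 0.3  0.  -3.1] w 0.25 g 48.89217674732208 q6 0.4597717395871946
shift [ 0.0045 -0.0034  0.1109] turn -0.009
```

View pics/sp2.png

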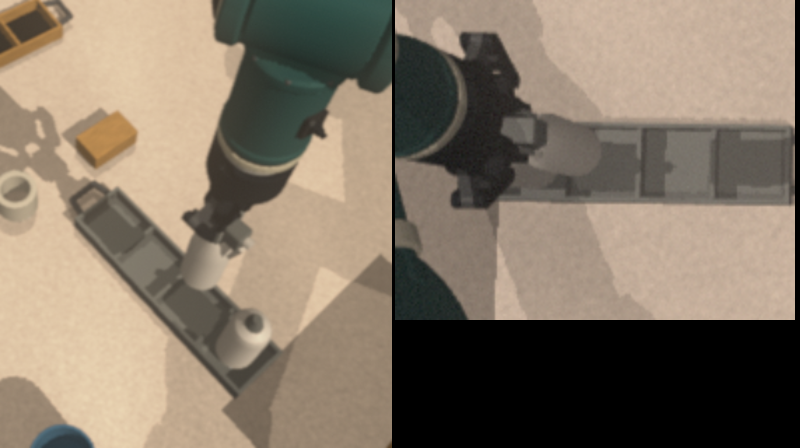

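>>> {"method": "step_arm", "body": {"series": [0.002,-0.0015,0.01,-0.005,0.0045,-0.0034,0.03,-0.009,0.0045,-0.0034,0.052,-0.009,0.0045,-0.0034,0.07,-0.009,0.0045,-0.0034,0.079,-0.009,0.0045,-0.0034,0.082,-0.009,0.0045,-0.0034,0.082,-0.009,0.0045,-0.0034,0.082,-0.009]}}

```text
time: 21.02
tool_pos: [0.5226, 0.2828, 0.1728]
tcp_rot: [2.228, 2.214, 0.003]
wrist_force: [0.1, -0.1, -1.8]
width: 0.251
grip_force: 48.8
```

```bash
python3 go.py .522 .2815 .131 1.5635; python3 -c "
from h import *
p=viewer.read_camera('scene'); q=viewer.read_camera('top')
print(at_z(q,(130,192.5),.128))
for k in (p,q): print([(b['score'],at_z(k,b['point'],.045)) for b in viewer.spot_point(k,'spray')[:2]])
o=[.522,.2415];im=[]
for k,(x,y) in((p,(340,240)),(q,(60,140))):
    i=k['image'][y:y+120,x:x+110]; i=cv2.resize(i,None,fx=3.6,fy=3.6)
    for cy in(.2815,):
      for t in np.linspace(0,6.28,60):
        for z,c in((.038,(255,0,0)),(.12,(0,255,0))):
          u=(proj(k,[.522+.025*np.cos(t),cy+.025*np.sin(t),z])-[x,y])*3.6+1; cv2.circle(i,tuple(np.int32(u)),1,c,-1)
    im.append(i)
cv2.imwrite('pics/sp3.png',np.hstack(im)[:,:,::-1])"
```

```text
t 21.025 pos [0.5226 0.2828 0.1728] yaw 1.565 F [ 0.1 -0.1 -1.8] w 0.25 g 48.81732255220413 q6 0.46007540220041615
shift [-0.0013 -0.0007  0.0418] turn 0.001
[0.52927229 0.27653368 0.128     ]
[(0.67, array([0.51729864, 0.29123215, 0.045     ])), (0.57, array([ 0.61948457, -0.25097622,  0.045     ]))]
[(0.73, array([0.51911643, 0.27365478, 0.045     ]))]
```

View pics/sp3.png

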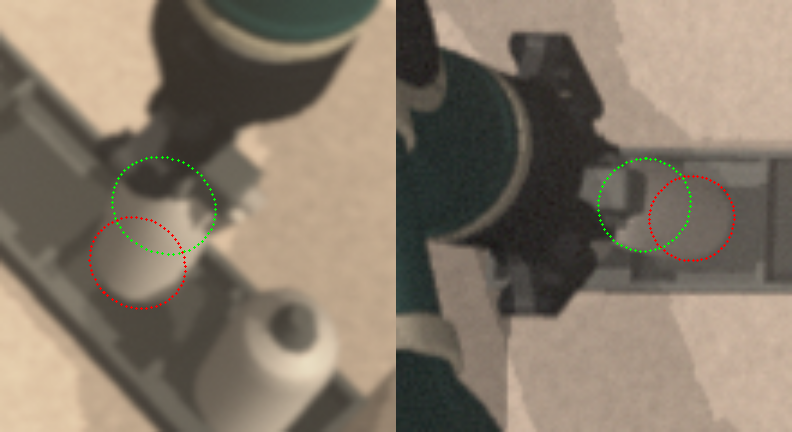

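The spray hangs upright over its cell, and its base matches the predicted circle in both views. I lower it now.

>>> {"method": "step_arm", "body": {"series": [0,0,0.008,0,0,0,0.018,0,0,0,0.027,0,0,0,0.033,0,0,0,0.037,0,0,0,0.04,0,0,0,0.0415,0,0,0,0.0415,0]}}

```text
time: 22.22
tool_pos: [0.5222, 0.2827, 0.1311]
tcp_rot: [2.228, 2.215, 0.001]
wrist_force: [-1.8, 0.4, 1.6]
width: 0.255
grip_force: 49.3
```

>>> {"method": "step_arm", "body": {"series": [0,0,0,0,0,0,0,0]}}

```text
time: 22.48
tool_pos: [0.5222, 0.2827, 0.131]
tcp_rot: [2.228, 2.215, 0.001]
wrist_force: [-2.1, -0.3, 4.2]
width: 0.252
grip_force: 49.5
```

Contact made, so release and rise.

>>> {"method": "step_arm", "body": {"series": [0,0,0,0,0,0,0,0,0,0,0,0,0,0,0,0,0,0,0,0,0,0,0,0,0,0,0,0,0,0,0,0], "gripper": 1}}

```text
time: 23.48
tool_pos: [0.5219, 0.2825, 0.1303]
tcp_rot: [-2.228, -2.215, -0.0]
wrist_force: [-0.4, 0.1, -0.2]
width: 1.002
grip_force: 0.0
```

>>> {"method": "step_arm", "body": {"series": [0,0,-0.01,0,0,0,-0.025,0,0,0,-0.045,0,0,0,-0.065,0,0,0,-0.08,0,0,0,-0.09,0,0,0,-0.09,0]}}

```text
time: 24.35
tool_pos: [0.5224, 0.2827, 0.2214]
tcp_rot: [2.228, 2.214, 0.003]
wrist_force: [-0.4, 0.7, 0.2]
width: 1.0
grip_force: 0.0
```

```bash
python3 go.py .5325 -.2836 .215 -.13; python3 -c "
from h import *
p=viewer.read_camera('scene')
for l in('spray','squeeze'): print(l,[(b['score'],at_z(p,b['point'],.005)) for b in viewer.spot_point(p,l)[:2]],[b['extent'] for b in viewer.boxes_of(p,l)[:1]])"
```

```text
t 24.35 pos [0.5224 0.2827 0.2214] yaw 1.565 F [-0.4  0.7  0.2] w 1.0 g 0.0 q6 0.46009105965775043
shift [-0.5662  0.0135  0.006 ] turn 1.695
spray [(0.66, array([0.5185663 , 0.28520864, 0.005     ]))] [[386.6, 306.1, 42.5, 44.8]]
squeeze [(0.22, array([ 0.37713231, -0.26020017,  0.005     ]))] [[415.1, 342.9, 37.1, 42.1]]
```

>>> {"method": "step_arm", "body": {"series": [-0.03,0,0,0.08,-0.075,0.002,0,0.2,-0.125,0.003,0,0.35,-0.175,0.004,0,0.5,-0.225,0.005,0,0.65,-0.275,0.006,0,0.8,-0.32,0.008,0,0.94,-0.36,0.009,0,1.08]}}

```text
time: 25.6
tool_pos: [0.5283, -0.0792, 0.2197]
tcp_rot: [-3.051, -0.746, 0.001]
wrist_force: [0.7, 0.4, 0.3]
width: 1.0
grip_force: 0.0
```

```bash
python3 go.py .5325 -.2836 .19 -.13
```

```text
t 25.6 pos [ 0.5283 -0.0792  0.2197] yaw 0.48 F [0.7 0.4 0.3] w 1.0 g 0.0 q6 0.8957708629681522
shift [-0.0906  0.1833  0.0297] turn 0.61
```

>>> {"method": "step_arm", "body": {"series": [-0.022,0.045,0,0.15,-0.044,0.088,0,0.29,-0.062,0.125,0.005,0.42,-0.077,0.155,0.012,0.52,-0.087,0.175,0.02,0.58,-0.09,0.182,0.027,0.605,-0.0905,0.183,0.03,0.61,-0.0905,0.183,0.03,0.61]}}

```text
time: 26.6
tool_pos: [0.5339, -0.2805, 0.1899]
tcp_rot: [-3.135, 0.194, 0.001]
wrist_force: [0.0, 0.3, 0.8]
width: 1.004
grip_force: 0.0
```

>>> {"method": "step_arm", "body": {"series": [0,0,0,0,0,0,0,0]}}

```text
time: 26.85
tool_pos: [0.5343, -0.2812, 0.1908]
tcp_rot: [3.135, -0.195, 0.001]
wrist_force: [-0.2, 0.3, -0.6]
width: 0.996
grip_force: 0.0
```

```bash
python3 go.py .5325 -.2836 .041 -.13; python3 -c "
from h import *
p=viewer.read_camera('top');q=viewer.read_camera('scene')
for k in (p,q): print([(b['score'],at_z(k,b['point'],.008)) for b in viewer.spot_point(k,'tub')[:2]])"
```

```text
t 26.85 pos [ 0.5343 -0.2812  0.1908] yaw -0.124 F [-0.2  0.3 -0.6] w 1.0 g 0.0 q6 1.1692629757834765
shift [-0.0016  0.0026  0.1498] turn 0.006
[(0.55, array([ 0.53154911, -0.2889745 ,  0.008     ]))]
[(0.72, array([ 0.53988811, -0.28897637,  0.008     ]))]
```

>>> {"method": "step_arm", "body": {"series": [0,0.003,0.02,0.006,0,0.004,0.05,0.006,0,0.004,0.085,0.006,0,0.004,0.115,0.006,0,0.004,0.136,0.006,0,0.004,0.147,0.006,0,0.004,0.15,0.006,0,0.004,0.15,0.006]}}

```text
time: 28.05
tool_pos: [0.5338, -0.2859, 0.0407]
tcp_rot: [3.134, -0.206, 0.001]
wrist_force: [1.2, 0.0, 0.3]
width: 1.001
grip_force: 0.0
```

>>> {"method": "step_arm", "body": {"series": [0,0,0,0,0,0,0,0,0,0,0,0,0,0,0,0,0,0,0,0,0,0,0,0,0,0,0,0,0,0,0,0], "gripper": 0, "newtons": 40}}

```text
time: 29.05
tool_pos: [0.5344, -0.2859, 0.0417]
tcp_rot: [3.134, -0.206, 0.003]
wrist_force: [-1.1, 1.1, 5.5]
width: 0.672
grip_force: 43.8
```

>>> {"method": "step_arm", "body": {"series": [0,0,-0.005,0,0,0,-0.02,0,0,0,-0.04,0,0,0,-0.065,0,0,0,-0.09,0,0,0,-0.11,0,0,0,-0.118,0,0,0,-0.12,0]}}

```text
time: 30.05
tool_pos: [0.5336, -0.2857, 0.1608]
tcp_rot: [3.135, -0.206, 0.001]
wrist_force: [-0.5, -0.2, -3.6]
width: 0.669
grip_force: 43.7
```

```bash
python3 go.py .522 .2015 .161 1.5635
```

```text
t 30.05 pos [ 0.5336 -0.2857  0.1608] yaw -0.131 F [-0.5 -0.2 -3.6] w 0.67 g 43.652215003967285 q6 1.1692421174296252
shift [-7.520e-02 -4.815e-01 -4.000e-04] turn -1.695
```

>>> {"method": "step_arm", "body": {"series": [-0.001,-0.008,0,-0.04,-0.004,-0.026,0,-0.13,-0.008,-0.053,0,-0.27,-0.014,-0.088,0,-0.43,-0.02,-0.128,0,-0.6,-0.026,-0.168,0,-0.77,-0.032,-0.208,0,-0.94,-0.038,-0.245,0,-1.1]}}

```text
time: 31.05
tool_pos: [0.5266, -0.0358, 0.159]
tcp_rot: [-2.773, -1.472, 0.003]
wrist_force: [0.7, 1.1, -3.8]
width: 0.67
grip_force: 43.7
```

```bash
python3 go.py .522 .2015 .161 1.5635
```

```text
t 31.05 pos [ 0.5266 -0.0358  0.159 ] yaw 0.976 F [ 0.7  1.1 -3.8] w 0.67 g 43.67767721414566 q6 0.4793632108223342
shift [ 0.194  -0.1368 -0.0019] turn -0.588
```

>>> {"method": "step_arm", "body": {"series": [0.032,-0.022,0,-0.12,0.066,-0.046,0,-0.24,0.1,-0.07,0,-0.36,0.13,-0.092,0,-0.46,0.157,-0.11,0,-0.53,0.178,-0.125,0,-0.57,0.19,-0.134,0,-0.588,0.194,-0.137,0,-0.588]}}

```text
time: 32.05
tool_pos: [0.524, 0.2002, 0.1595]
tcp_rot: [-2.235, -2.207, 0.002]
wrist_force: [-0.9, -0.3, -2.9]
width: 0.668
grip_force: 43.7
```

>>> {"method": "step_arm", "body": {"series": [0,0,0,0,0,0,0,0]}}

```text
time: 32.3
tool_pos: [0.5248, 0.1988, 0.1602]
tcp_rot: [2.238, 2.205, -0.001]
wrist_force: [0.5, 0.5, -3.0]
width: 0.662
grip_force: 43.7
```

```bash
python3 go.py .522 .2015 .038 1.5635
cat > chk.py <<'E'
import sys; from h import *
X=[float(a) for a in sys.argv[2:5]]; r=float(sys.argv[5]); im=[]
for n in('scene','top'):
    k=viewer.read_camera(n); x,y=np.int32(proj(k,X)-[75,75]); x=max(x,0);y=max(y,0)
    i=cv2.resize(k['image'][y:y+150,x:x+140],None,fx=2.85,fy=2.85)
    for t in np.linspace(0,6.28,60):
        u=(proj(k,[X[0]+r*np.cos(t),X[1]+r*np.sin(t),X[2]])-[x,y])*2.85+1; cv2.circle(i,tuple(np.int32(u)),1,(255,0,0),-1)
    im.append(i)
cv2.imwrite(sys.argv[1],np.hstack(im)[:,:,::-1])
E
python3 chk.py pics/tb.png .522 .2015 .127 .029
```

```text
t 32.3 pos [0.5248 0.1988 0.1602] yaw 1.556 F [ 0.5  0.5 -3. ] w 0.66 g 43.67735177278519 q6 0.3330994152152796
shift [ 0.0027 -0.0028  0.1222] turn -0.008
```

View pics/tb.png

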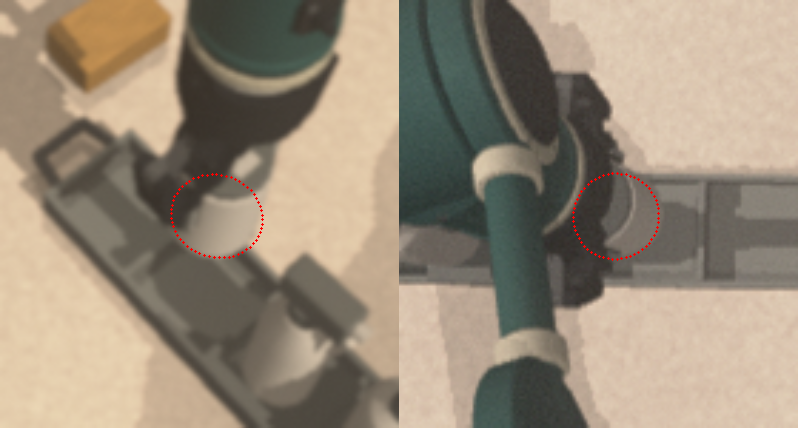

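The tub is within about 2 mm of the predicted spot, and the spray stands in the next cell. I lower the tub.

>>> {"method": "step_arm", "body": {"series": [0.002,-0.002,0.01,-0.008,0.003,-0.003,0.032,-0.008,0.003,-0.003,0.06,-0.008,0.003,-0.003,0.085,-0.008,0.003,-0.003,0.1,-0.008,0.003,-0.003,0.108,-0.008,0.003,-0.003,0.111,-0.008,0.003,-0.003,0.111,-0.008]}}

```text
time: 33.4
tool_pos: [0.5224, 0.2029, 0.0499]
tcp_rot: [2.228, 2.214, 0.002]
wrist_force: [0.4, 0.1, -3.6]
width: 0.67
grip_force: 43.7
```

```bash
python3 go.py .522 .2015 .038 1.5635
```

```text
t 33.4 pos [0.5224 0.2029 0.0499] yaw 1.565 F [ 0.4  0.1 -3.6] w 0.67 g 43.66829574108124 q6 0.33205291610417426
shift [-0.0014 -0.0004  0.0119] turn 0.001
```

>>> {"method": "step_arm", "body": {"series": [-0.001,0,0.003,0,-0.001,0,0.006,0,-0.001,0,0.008,0,-0.001,0,0.01,0,-0.001,0,0.011,0,-0.001,0,0.012,0,-0.001,0,0.012,0,-0.001,0,0.012,0]}}

```text
time: 34.4
tool_pos: [0.5218, 0.2017, 0.0387]
tcp_rot: [-2.228, -2.215, 0.001]
wrist_force: [-5.7, -0.9, 7.3]
width: 0.669
grip_force: 44.5
```

Contact at the expected height, so release and rise.

>>> {"method": "step_arm", "body": {"series": [0,0,0,0,0,0,0,0,0,0,0,0,0,0,0,0,0,0,0,0,0,0,0,0], "gripper": 1}}

```text
time: 35.15
tool_pos: [0.5218, 0.2017, 0.0372]
tcp_rot: [-2.228, -2.215, 0.0]
wrist_force: [0.3, 0.6, 0.4]
width: 1.0
grip_force: 0.0
```

>>> {"method": "step_arm", "body": {"series": [0,0,-0.01,0,0,0,-0.03,0,0,0,-0.06,0,0,0,-0.095,0,0,0,-0.13,0,0,0,-0.155,0,0,0,-0.17,0,0,0,-0.17,0]}}

```text
time: 36.15
tool_pos: [0.5227, 0.202, 0.2088]
tcp_rot: [2.227, 2.214, 0.004]
wrist_force: [0.1, 0.3, -0.4]
width: 1.0
grip_force: 0.0
```

```bash
python3 go.py .610 -.295 .21 -.13; python3 -c "
from h import *
p=viewer.read_camera('top');q=viewer.read_camera('scene')
for k in (p,q):
  for l,z in(('flask',.008),('tub',.005)): print(l,[(b['score'],at_z(k,b['point'],z)) for b in viewer.spot_point(k,l)[:2]])"
```

```text
t 36.15 pos [0.5227 0.202  0.2088] yaw 1.565 F [ 0.1  0.3 -0.4] w 1.0 g 0.0 q6 0.33034867104727667
shift [-0.4965  0.0903 -0.0014] turn 1.695
flask [(0.63, array([ 0.61063  , -0.2924909,  0.008    ]))]
tub [(0.92, array([0.51592757, 0.20051328, 0.005     ]))]
flask [(0.93, array([ 0.61417645, -0.29365398,  0.008     ]))]
tub [(0.89, array([0.5242275 , 0.19697552, 0.005     ])), (0.55, array([0.51935734, 0.28136096, 0.005     ]))]
```

>>> {"method": "step_arm", "body": {"series": [-0.03,0.005,0,0.09,-0.07,0.013,0,0.22,-0.115,0.021,0,0.37,-0.16,0.029,0,0.53,-0.205,0.037,0,0.69,-0.25,0.045,0,0.85,-0.295,0.054,0,1.01,-0.335,0.061,0,1.15]}}

```text
time: 37.45
tool_pos: [0.5806, -0.1352, 0.2064]
tcp_rot: [-3.075, -0.639, 0.002]
wrist_force: [0.7, 0.1, 0.3]
width: 1.002
grip_force: 0.0
```

```bash
python3 go.py .611 -.294 .19 -.13
```

```text
t 37.45 pos [ 0.5806 -0.1352  0.2064] yaw 0.41 F [0.7 0.1 0.3] w 1.0 g 0.0 q6 0.890651777091257
shift [-0.0353  0.1578  0.0163] turn 0.54
```

>>> {"method": "step_arm", "body": {"series": [-0.008,0.035,0,0.12,-0.016,0.07,0,0.24,-0.023,0.103,0.003,0.36,-0.029,0.13,0.008,0.45,-0.033,0.149,0.012,0.51,-0.035,0.157,0.016,0.537,-0.035,0.158,0.016,0.54,-0.035,0.158,0.016,0.54]}}

```text
time: 38.45
tool_pos: [0.6125, -0.2915, 0.1913]
tcp_rot: [-3.135, 0.195, 0.0]
wrist_force: [0.3, -0.1, -0.5]
width: 0.998
grip_force: 0.0
```

>>> {"method": "step_arm", "body": {"series": [0,0,0,0,0,0,0,0]}}

```text
time: 38.7
tool_pos: [0.6126, -0.2918, 0.1917]
tcp_rot: [3.135, -0.195, 0.001]
wrist_force: [-0.5, -0.2, 0.3]
width: 1.001
grip_force: 0.0
```

```bash
python3 go.py .611 -.294 .074 -.13
```

```text
t 38.7 pos [ 0.6126 -0.2918  0.1917] yaw -0.124 F [-0.5 -0.2  0.3] w 1.0 g 0.0 q6 1.2138767456107784
shift [-0.0014  0.0024  0.1177] turn 0.006
```

>>> {"method": "step_arm", "body": {"series": [0,0.002,0.015,0.006,-0.001,0.0024,0.04,0.006,-0.001,0.0024,0.07,0.006,-0.001,0.0024,0.095,0.006,-0.001,0.0024,0.111,0.006,-0.001,0.0024,0.118,0.006,-0.001,0.0024,0.12,0.006,-0.001,0.0024,0.12,0.006]}}

```text
time: 39.7
tool_pos: [0.6119, -0.2949, 0.0723]
tcp_rot: [3.134, -0.206, 0.002]
wrist_force: [0.0, 0.5, 0.7]
width: 1.0
grip_force: 0.0
```

>>> {"method": "step_arm", "body": {"series": [0,0,0,0,0,0,0,0,0,0,0,0,0,0,0,0,0,0,0,0,0,0,0,0,0,0,0,0,0,0,0,0], "gripper": 0, "newtons": 40}}

```text
time: 40.7
tool_pos: [0.6117, -0.2946, 0.0721]
tcp_rot: [3.135, -0.206, 0.002]
wrist_force: [-0.6, 1.3, 5.5]
width: 0.537
grip_force: 42.0
```

>>> {"method": "step_arm", "body": {"series": [0,0,-0.005,0,0,0,-0.02,0,0,0,-0.04,0,0,0,-0.065,0,0,0,-0.09,0,0,0,-0.11,0,0,0,-0.118,0,0,0,-0.12,0]}}

```text
time: 41.7
tool_pos: [0.6113, -0.2947, 0.1919]
tcp_rot: [3.135, -0.206, 0.001]
wrist_force: [-0.3, -0.6, -3.1]
width: 0.535
grip_force: 41.5
```

```bash
python3 go.py .521 .1215 .192 1.5635
```

```text
t 41.7 pos [ 0.6113 -0.2947  0.1919] yaw -0.131 F [-0.3 -0.6 -3.1] w 0.53 g 41.50458812713623 q6 1.216182997514491
shift [-1.440e-01 -4.008e-01 -3.000e-04] turn -1.695
```

>>> {"method": "step_arm", "body": {"series": [-0.003,-0.008,0,-0.04,-0.009,-0.026,0,-0.13,-0.018,-0.05,0,-0.27,-0.029,-0.08,0,-0.43,-0.041,-0.113,0,-0.6,-0.053,-0.147,0,-0.77,-0.065,-0.18,0,-0.94,-0.076,-0.212,0,-1.1]}}

```text
time: 42.7
tool_pos: [0.562, -0.0727, 0.1898]
tcp_rot: [-2.773, -1.472, 0.003]
wrist_force: [-0.2, -0.0, -3.7]
width: 0.532
grip_force: 41.5
```

```bash
python3 go.py .521 .1215 .192 1.5635
```

```text
t 42.7 pos [ 0.562  -0.0727  0.1898] yaw 0.976 F [-0.2 -0.  -3.7] w 0.53 g 41.469186544418335 q6 0.4220843042897476
shift [ 0.1378 -0.1428 -0.0019] turn -0.588
```

>>> {"method": "step_arm", "body": {"series": [0.026,-0.027,0,-0.13,0.053,-0.055,0,-0.26,0.079,-0.082,0,-0.38,0.101,-0.105,0,-0.48,0.119,-0.123,0,-0.55,0.131,-0.136,0,-0.58,0.137,-0.142,0,-0.59,0.138,-0.143,0,-0.592]}}

```text
time: 43.7
tool_pos: [0.5237, 0.1203, 0.191]
tcp_rot: [-2.232, -2.211, 0.001]
wrist_force: [0.3, 0.5, -4.7]
width: 0.538
grip_force: 41.6
```

>>> {"method": "step_arm", "body": {"series": [0,0,0,0,0,0,0,0]}}

```text
time: 43.95
tool_pos: [0.5241, 0.1196, 0.1913]
tcp_rot: [2.233, 2.209, -0.0]
wrist_force: [0.3, -0.3, -2.9]
width: 0.527
grip_force: 41.6
```

```bash
python3 go.py .521 .1215 .069 1.5635;python3 -c "
from h import *
p=viewer.read_camera('top');q=viewer.read_camera('scene')
for k in (p,q):
  for l,z in(('flask',.128),): print(l,[(b['score'],at_z(k,b['point'],z)) for b in viewer.spot_point(k,l)[:2]])"
```

```text
t 43.95 pos [0.5241 0.1196 0.1913] yaw 1.56 F [ 0.3 -0.3 -2.9] w 0.53 g 41.55752778053284 q6 0.18927157555067076
shift [ 0.0019 -0.0031  0.1223] turn -0.004
flask [(0.85, array([0.51748403, 0.12269476, 0.128     ]))]
flask [(0.61, array([0.52246845, 0.11831524, 0.128     ]))]
```

>>> {"method": "step_arm", "body": {"series": [0.001,-0.002,0.01,-0.004,0.002,-0.003,0.032,-0.004,0.002,-0.003,0.06,-0.004,0.002,-0.003,0.085,-0.004,0.002,-0.003,0.1,-0.004,0.002,-0.003,0.108,-0.004,0.002,-0.003,0.111,-0.004,0.002,-0.003,0.111,-0.004]}}

```text
time: 45.15
tool_pos: [0.5215, 0.1224, 0.0809]
tcp_rot: [2.228, 2.214, 0.001]
wrist_force: [-0.2, -0.3, -3.3]
width: 0.535
grip_force: 41.6
```

```bash
python3 go.py .521 .1215 .069 1.5635
```

```text
t 45.15 pos [0.5215 0.1224 0.0809] yaw 1.565 F [-0.2 -0.3 -3.3] w 0.53 g 41.56801879405975 q6 0.19000189971786996
shift [-0.0009 -0.0005  0.0119] turn 0.001
```

>>> {"method": "step_arm", "body": {"series": [0,0,0.003,0,0,0,0.006,0,0,0,0.008,0,0,0,0.01,0,0,0,0.011,0,0,0,0.012,0,0,0,0.012,0,0,0,0.012,0]}}

```text
time: 46.15
tool_pos: [0.5208, 0.1223, 0.0691]
tcp_rot: [-2.228, -2.215, 0.0]
wrist_force: [-4.4, -1.4, 5.2]
width: 0.534
grip_force: 42.4
```

>>> {"method": "step_arm", "body": {"series": [0,0,0,0,0,0,0,0,0,0,0,0,0,0,0,0,0,0,0,0,0,0,0,0], "gripper": 1}}

```text
time: 46.9
tool_pos: [0.5209, 0.1223, 0.0683]
tcp_rot: [-2.228, -2.215, -0.0]
wrist_force: [0.8, -0.5, 0.5]
width: 1.003
grip_force: 0.0
```

>>> {"method": "step_arm", "body": {"series": [0,0,-0.01,0,0,0,-0.03,0,0,0,-0.06,0,0,0,-0.095,0,0,0,-0.13,0,0,0,-0.15,0,0,0,-0.155,0,0,0,-0.155,0]}}

```text
time: 47.9
tool_pos: [0.5208, 0.1223, 0.2233]
tcp_rot: [2.228, 2.215, 0.0]
wrist_force: [0.1, 0.0, -0.6]
width: 0.997
grip_force: 0.0
```

>>> {"method": "step_arm", "body": {"series": [-0.03,0,0,0,-0.075,0,0,0,-0.12,0,0,0,-0.165,0,0,0,-0.21,0,0,0,-0.24,0,0,0,-0.25,0,0,0,-0.25,0,0,0]}}

```text
time: 48.9
tool_pos: [0.5188, -0.1276, 0.2222]
tcp_rot: [-2.228, -2.212, 0.001]
wrist_force: [0.2, -0.1, -0.8]
width: 1.001
grip_force: 0.0
```

```bash
python3 -c "
from h import *
q=viewer.read_camera('top');p=viewer.read_camera('scene')
a=cv2.resize(p['image'][180:420,270:490],None,fx=1.8,fy=1.8); b=cv2.resize(q['image'][130:280,70:270],None,fx=2,fy=2)
im=np.zeros((432,800,3),np.uint8); im[:,:396]=a; im[:300,400:800]=b
cv2.imwrite('pics/end.png',im[:,:,::-1])
for k in (q,p):
  for l in('squeeze','spray','tub','flask'): print(l,[(b['score'],at_z(k,b['point'],.005)) for b in viewer.spot_point(k,l)[:1]])"
```

```text
squeeze [(0.74, array([0.51538857, 0.35577502, 0.005     ]))]
spray [(0.72, array([0.51601347, 0.35997616, 0.005     ]))]
tub [(0.84, array([0.52003719, 0.20585913, 0.005     ]))]
flask [(0.63, array([0.52218554, 0.12442932, 0.005     ]))]
squeeze [(0.77, array([0.51911027, 0.36745063, 0.005     ]))]
spray [(0.57, array([0.51902076, 0.2842942 , 0.005     ]))]
tub [(0.84, array([0.52300345, 0.19744829, 0.005     ]))]
flask [(0.72, array([0.52346803, 0.12658647, 0.005     ]))]
```

View pics/end.png

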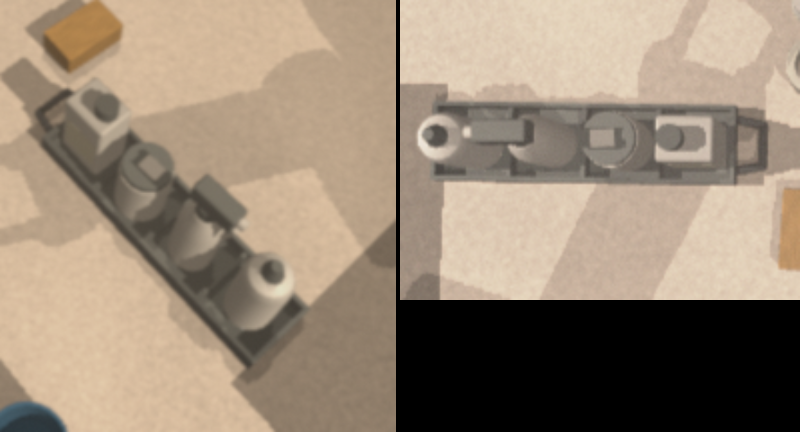

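All four stand upright in their cells. From the handle, at about (750,143) in the top crop, they run flask, tub, spray, squeeze.

```bash
python3 -c "
from h import *
print(job.finish_job())"
```

```text
the job is handed in; nothing more can be done
None
```

The four containers stand upright in the shelf tray in reverse order (flask next to the handle, then tub, spray and squeeze), each lowered gently to its cell floor. The job was handed in at about 49 s on the robot clock; no judging result was returned.

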